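# Set the guarded speed dial of the herb mill and start it

### The arm

A 6-joint arm with a two-finger parallel gripper is mounted at the origin on a cart in front of the work surface, level with it; the furniture and walls round the work are solid. World frame = base frame: x ahead of the robot, y to its left, z up, the work surface at z = 0. Lengths are in m, angles in degrees, forces in N, time in s.
With the tool pointing down it reaches from about 0.4 to 0.825 m from the base axis. Payload 7 kg.
Tool frame: the origin (TCP) lies midway between the tips of the shut fingers; the grasp point (between the pads) lies 19 mm behind it; z points along the fingers, y is the line along which they close (so a half turn about z gives the same grasp; the last joint's range is limited). The gripper opens to 88 mm and grips with 3 to 60 N. Pads are 19 mm wide; open, the fingers measure 130 mm over their backs; the gripper's body (78 mm by 193 mm) begins 47 mm behind the grasp point.
Start: joints at [-59.639, 20.546, 0.682, 0, -70.136, -16.507], TCP at [0.162, -0.655, 0.227] pointing down, gripper open.
Joint ranges: [-176.03, 176.03], [-82.01, 121.73], [-58.28, 71.71], [-173.87, 95.51], [-174.79, -0.11], [-173.66, 173.66]. Speed limits (degrees/s): [136.94, 136.94, 172.46, 180, 180, 180].

### API

Orientations are given as a 3x3 rotation matrix whose columns are the frame's x, y, z axes.
In Python, from rig import robot gives the robot as it stands. Calls block until the motion is done:
- robot.goto(position, orientation): joint-space move of the TCP to a pose.
- robot.servo_line(position, ori=None, speed=0.15): straight line of the TCP; ori=None keeps the orientation; speed is the mean speed in m/s.
- robot.movej(angles): joint-space move.
- robot.move_gripper(opening): opening from 0.0 (shut) to 1.0 (fully open); the grip force is fixed at half the most; returns when the fingers have stopped.
- robot.dwell(seconds).
- robot.ik(position, orientation): joint angles nearest the present ones, or None.
- robot.grab_frame(name): name is "side" or "top" or "wrist"; returns (picture, depth): 480x640x3 uint8, red, green, blue; 480x640 float32, m along the optical axis (not along the pixel's ray), 0 where there is no reading.
- robot.camera_info(name): a dict with "vfov" (degrees; the focal length in pixels is half the picture's height over the tangent of half this angle, whatever the lens; pixels are square), "cx", "cy" (the principal point, pixels), "view" (4x4, takes a point from world to camera coordinates); the wrist camera has in their place "T_tool_cam" (4x4, takes a point from camera to tool coordinates, whose origin is the TCP and whose axes are the flange's). Camera axes: x right, y down, z forward; pixel columns grow to the right and rows downward; lengths in m; the calibration is good to about 2 mm. A picture is of the moment at which its call begins: read the wrist's pose just before it. camera_info takes no time and is no camera call.
A pose or a line that the arm cannot do raises robot.Unreachable and nothing moves.
- robot.job_done(): hands the job in; it is judged then, once.
Readings, each from a call of its own:
- robot.read_t(): time.
- robot.read_qpos(): joint angles.
- robot.read_qvel(): joint speeds.
- robot.read_effort(): joint torques, N m.
- robot.read_position(): TCP position.
- robot.read_tcp_rot(): TCP orientation.
- robot.read_force(): force on the tool from outside, world axes, zero at the start.
- robot.read_ft_torque(): the same for the moment, N m.
- robot.read_grip_width(): opening from 0.0 (shut) to 1.0 (fully open).
- robot.read_finger_force(): force on a finger pad.
Only numpy, scipy, OpenCV 4.12 (cv2) and the standard library are available. Lean on these libraries where they do the work, as an engineer would, in place of code of your own. Each camera call takes 0.05 s, during which the arm holds its last target. There are 200 camera calls.

### The job

Flip the herb mill's clear cover all the way back so that it stays propped open against its two posts, then turn the dial beneath it until its white pointer lines up with the red marker. After that, turn the blue key fully clockwise to its start mark, hold it there for a moment and let it spring back. Leave the cover propped open, and the red marker, mug, stamp and dropper bottle where they stand.

Things in the scene. Friction and masses are not known exactly. Their poses are not given: they have to be found in the camera images.
- mill: White bench herb mill, 300 x 260 mm, fixed on a wooden board whose top is 75 mm above the table; mill's level top 50 mm above the board. Origin: on the board, 120 mm behind the middle of its front edge; x points back to the steel chamber (94 mm wide, axis x 130, y -20 mm, 141 mm high), y left seen from the front. Dial axis x -50, y 70; key axis x -50, y -70; prop posts x 47, y 40 and 100 mm.
- cover_hinge (a point): Middle of the cover's hinge axis, at x 15, y 70 mm of the mill, 98 mm above the board, on a 90 mm high block. The axis is level, along the mill's y. The two rubber-capped prop posts behind it rise 135 mm above the board.
- cover_tab (a point): Centre of the cover's yellow round finger tab, a disc 24 mm across, 14 mm thick, flat sides facing the mill's +y and -y: pinched there it can pivot between the fingers. Shut, it lies 121 mm in front of and 23 mm above the hinge axis and moves on an arc of 123 mm radius. It stands forward and up at 45 degrees, on a 10 mm thick stem, from the cover's top front edge.
- cover (a joint): Clear flip cover with yellow rims (about 120 g; top plate 102 mm deep, 96 mm wide; front wall 44 mm high; open at the sides). 0 = shut over the dial; grows as the front edge rises and goes back; 2.15 rad = stop, leaning back on the two posts. Let go below about 1.4 rad it falls shut, beyond about 1.7 rad it falls back on the posts. Open, it reaches about 215 mm above the board.
- dial_grip (a point): On the dial's axis at the height to grip, 77 mm above the board. Black dial: flat 40 mm disc (top 56 mm above the board) and on it a grip bar 38 mm long, 12 mm thick, from 56 to 85 mm above the board. A white line on the bar's top and one end is the pointer, along the bar.
- dial_pointer (a point): Point straight ahead of the pointer end of the bar, 30 mm from the dial's axis, 54 mm above the board; turns with the dial.
- marker_tip (a point): Inner end of the small red marker (11 x 6 mm) at the rim of the dial's scale, 30 mm from the dial's axis, 54 mm above the board; coincides with dial_pointer when the dial is set. The marker is 3 mm thick (top 55 mm above the board), very stiff (0.5 N m), and is to stay where it is.
- dial (a joint): Angle of the dial: 0 = pointer along the mill's +x (away from the front), grows clockwise seen from above (to the mill's -y), range -1.4 to 1.4 rad; friction 0.04 N m, stays where it is left.
- marker (a joint): Angle of the red marker about the dial's axis, in the same sense as the dial; the dial must read the same. It always lies clockwise of the dial's start.
- key_grip (a point): Point on the key's axis at the height to grip, 80 mm above the board. The blue plastic key head is an upright plate 28 mm long, 9 mm thick, from 66 to 90 mm above the board, over a round steel barrel (32 mm across, top 59 mm above the board).
- key (a joint): Angle of the key: 0 = run (rest, head's length along the mill's x), grows clockwise seen from above, 1.0 rad = start (stop, green mark). A spring (0.03 N m at rest, 0.11 N m at start) returns it to 0 when let go.
- mug: White dotted tea mug, 82 mm wide (114 mm with handle), 91 mm high, beside the mill. Origin at the centre of its underside.
- stamp: Brown wooden rubber stamp, 34 x 48 mm, 81 mm high, beside the mill. Origin at the centre of its underside.
- dropper: Amber dropper bottle with black bulb, 34 mm wide, 102 mm high, beside the mill. Origin at the centre of its underside.

How it is judged:
By the outcome, as a careful person would: the job done as asked, in the order asked, and still so for the second after the job is handed in, with the robot touching nothing.
It also fails if it takes over 69 s, if anything falls off the work surface, if the arm or the gripper's body presses on something with over 40 N, if the wrist force passes 120 N, or if a joint passes its speed limit or range.

## Working session

There is one attempt and no reset: what is moved stays moved. The work goes in short steps, each a Python script; the robot and the scene stay as the last script left them, time stands still between calls to the robot, and variables do not carry over. Pictures are saved under pics/ and viewed, at most 10 in all, crops included, and the job is handed in when it is done.

```bash
mkdir -p pics; ls
cat > h.py <<'E'
import numpy as np, cv2
from rig import robot
def save(n,im): cv2.imwrite(f'pics/{n}.png',cv2.cvtColor(im,cv2.COLOR_RGB2BGR))
def cam(n):
    c=robot.camera_info(n); f=240/np.tan(np.radians(c['vfov'])/2)
    if 'view' in c: T=np.linalg.inv(np.array(c['view']))
    else:
        W=np.eye(4);W[:3,:3]=robot.read_tcp_rot();W[:3,3]=robot.read_position();T=W@np.array(c['T_tool_cam'])
    return f,c['cx'],c['cy'],T
def ray(C,u,v):
    f,cx,cy,T=C; d=T[:3,:3]@np.array([(u-cx)/f,(v-cy)/f,1]); return T[:3,3],d
def atz(C,u,v,z):
    o,d=ray(C,u,v); return o+d*(z-o[2])/d[2]
def atd(C,u,v,D):
    o,d=ray(C,u,v); return o+d*D
def proj(C,p):
    f,cx,cy,T=C; q=np.linalg.inv(T)@np.append(p,1); return np.array([cx+f*q[0]/q[2],cy+f*q[1]/q[2]])
def tri(L):
    A=np.zeros((3,3));b=np.zeros(3)
    for o,d in L:
        d=d/np.linalg.norm(d);M=np.eye(3)-np.outer(d,d);A+=M;b+=M@o
    return np.linalg.solve(A,b)
E
python3 - <<'E'
from h import *
for n in ['top','side']:
    im,d=robot.grab_frame(n); save(n,im); np.save(n+'.npy',d)
    C=cam(n); print(n,C[0],C[3].round(3).tolist())
print(robot.read_t(), np.array(robot.camera_info('wrist')['T_tool_cam']).round(3).tolist(), np.array(robot.read_tcp_rot()).round(3).tolist())
E
```

```text
pics
top 478.07814787604826 [[0.055, -0.978, 0.202, 0.428], [-0.998, -0.053, 0.013, 0.0], [-0.002, -0.202, -0.979, 1.033], [0.0, 0.0, 0.0, 1.0]]
side 440.94684037190086 [[-0.931, -0.193, 0.311, 0.351], [-0.366, 0.487, -0.793, 0.691], [0.002, -0.852, -0.524, 0.613], [0.0, 0.0, 0.0, 1.0]]
0.1 [[-0.0, -0.969, -0.247, 0.065], [1.0, -0.0, 0.0, 0.0], [-0.0, -0.247, 0.969, -0.158], [0.0, 0.0, 0.0, 1.0]] [[-0.971, -0.239, -0.0], [-0.239, 0.971, 0.001], [0.0, 0.001, -1.0]]
```

View pics/top.png

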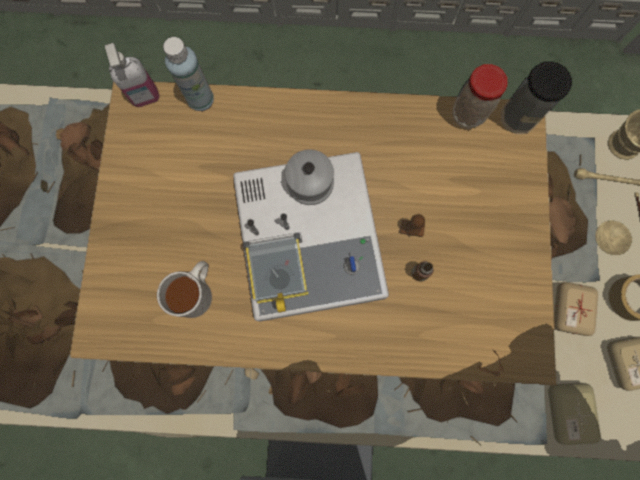

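View pics/side.png

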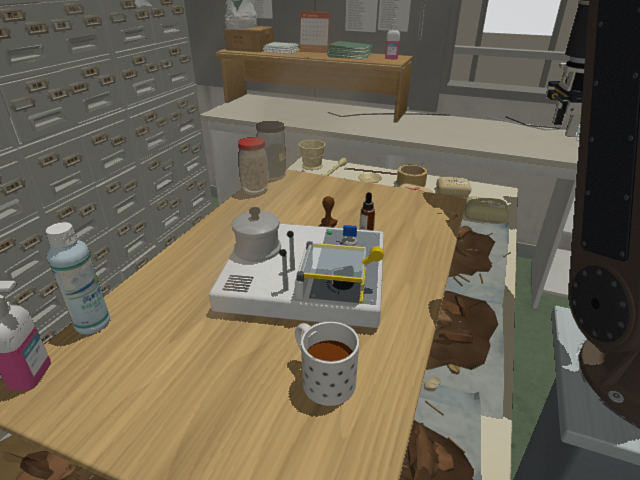

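The top view shows the mill with its corners at about (258,318), (387,297), (360,153), (235,172). The tab is at (280,303), the key at (352,264), the dial at (279,277), the mug on the left, and the stamp and dropper on the right. The side view agrees: the tab is at (374,254) and the key head at (350,231).

Run:
```python
from h import *
C=cam('top');S=cam('side')
px=[(258,318),(387,297),(360,153),(235,172)]
P=np.array([atz(C,u,v,.125) for u,v in px]);print(P.round(3))
M=np.array([[-120,130],[-120,-130],[180,-130],[180,130]])/1000
a=M-M.mean(0);b=P[:,:2]-P[:,:2].mean(0)
th=np.arctan2((a[:,0]*b[:,1]-a[:,1]*b[:,0]).sum(),(a*b).sum())
R=np.array([[np.cos(th),-np.sin(th)],[np.sin(th),np.cos(th)]]);t=P[:,:2].mean(0)-R@M.mean(0)
print(np.degrees(th),t,((R@M.T).T+t-P[:,:2]).round(3).tolist())
w=lambda x,y,z:np.append(R@[x/1000,y/1000]+t,.075+z/1000)
print('tab tri',tri([ray(C,280,303),ray(S,374,254)]),'model',w(-106,70,121))
print('key tri',tri([ray(C,352,264),ray(S,350,231)]),'model',w(-50,-70,80))
for n,(x,y,z) in dict(tab=(-106,70,121),dial=(-50,70,85),key=(-50,-70,90),p1=(47,40,135),p2=(47,100,135)).items():
  print(n,proj(C,w(x,y,z)).round(),proj(S,w(x,y,z)).round(),w(x,y,z).round(3))
# dial-centred wrist view poses
c=w(-60,0,0)
for yaw in (0,90,180,-90):
  a=np.radians(yaw)+th; X=np.array([np.cos(a),np.sin(a),0]);Ro=np.c_[X,np.cross([0,0,-1],X),[0,0,-1]]
  for off in (-.065,0,.065):
    p=np.array([c[0],c[1],.42])+X*off
    q=robot.ik(p,Ro); print(yaw,off,None if q is None else np.round(q))
```

```text
[[ 0.464  0.129  0.125]
 [ 0.517 -0.112  0.125]
 [ 0.804 -0.049  0.125]
 [ 0.75   0.199  0.125]]
12.725467856663592 [0.60428218 0.03540312] [[-0.006, 0.007], [-0.001, -0.006], [0.005, -0.003], [0.002, 0.003]]
tab tri [0.48977552 0.08308201 0.19628716] model [0.4854663  0.08033403 0.196     ]
key tri [ 0.57170607 -0.04119456  0.15401157] model [ 0.57092993 -0.04389144  0.155     ]
tab [281. 305.] [377. 254.] [0.485 0.08  0.196]
dial [279. 276.] [344. 268.] [0.54  0.093 0.16 ]
key [354. 264.] [351. 226.] [ 0.571 -0.044  0.165]
p1 [285. 216.] [292. 231.] [0.641 0.085 0.21 ]
p2 [251. 222.] [284. 249.] [0.628 0.143 0.21 ]
0 -0.065 [ 24.  -2.  -2.   0. -90.  78.]
0 0 [ 23.   5.   5.   0. -90.  80.]
0 0.065 [ 22.  11.  12.   0. -91.  81.]
90 -0.065 [ 156.  -77.    6.    0. -173.   37.]
90 0 [ 23.   5.   5.   0. -90. 170.]
90 0.065 [ 30.   4.   4.   0. -90. 163.]
180 -0.065 [ 22.  11.  12.   0. -91. -99.]
180 0 [  23.    5.    5.    0.  -90. -100.]
180 0.065 [  24.   -2.   -2.    0.  -90. -102.]
-90 -0.065 [ 30.   4.   4.   0. -90. -17.]
-90 0 [ 23.   5.   5.   0. -90. -10.]
-90 0.065 [ 16.   6.   6.   0. -90.  -3.]
```

```bash
cat >> h.py <<'E'
class Mill:
    def __init__(s,t,th): s.t=np.array(t);s.th=th;s.R=np.array([[np.cos(th),-np.sin(th)],[np.sin(th),np.cos(th)]])
    def w(s,x,y,z): return np.append(s.R@[x/1000,y/1000]+s.t,.075+z/1000)
def down(a):  # tool down with tool x at world angle a (rad)
    X=np.array([np.cos(a),np.sin(a),0]); return np.c_[X,np.cross([0,0,-1],X),[0,0,-1]]
E
python3 - <<'E'
from h import *
import pickle
m=Mill([.6043,.0354],np.radians(12.7)); out=[]
for i,y in enumerate((60,-60)):
    p=m.w(-85,y,0);p[2]=.38
    robot.goto(p,down(m.th+np.pi)); C=cam('wrist'); im,d=robot.grab_frame('wrist'); save(f'w{i}',im); out.append((C,d))
    for n,(x,yy,z) in dict(tab=(-106,70,121),dial=(-50,70,85),key=(-50,-70,90),p1=(47,40,135),p2=(47,100,135)).items(): print(n,proj(C,m.w(x,yy,z)).round())
pickle.dump(out,open('v.pkl','wb')); print(robot.read_t())
E
```

```text
tab [330. 196.]
dial [328. 244.]
key [194. 245.]
p1 [299. 352.]
p2 [359. 352.]
tab [460. 195.]
dial [442. 244.]
key [310. 246.]
p1 [421. 352.]
p2 [481. 352.]
3.6417
```

View pics/w0.png

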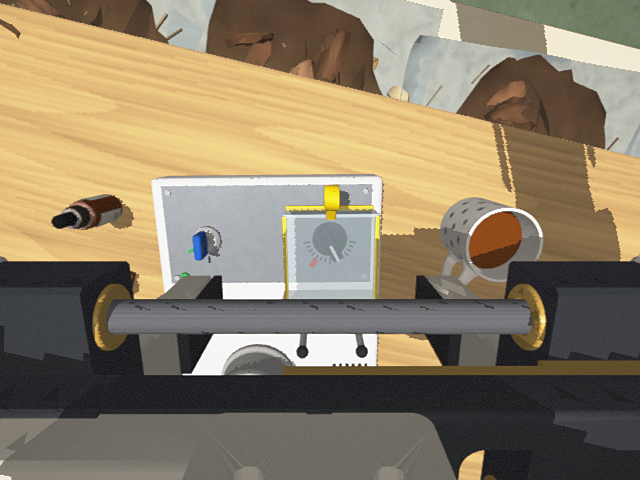

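View pics/w1.png

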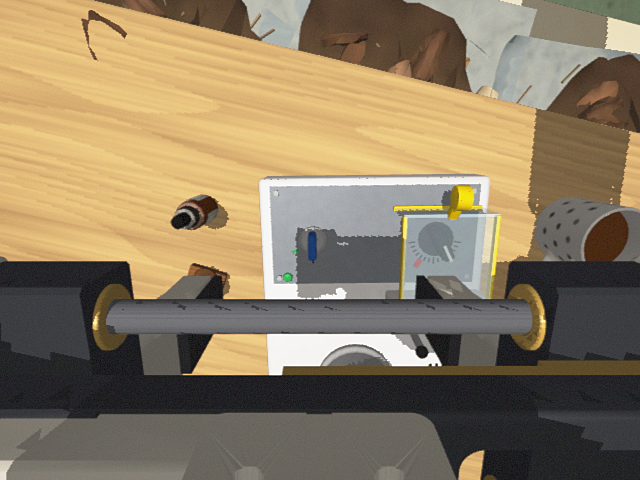

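w0 shows the tab at about (332,192), the key head at (200,246) and the dial under the cover at (329,241). Its pointer leads down-right to (341,261), and the red marker is at (313,264). w1 agrees. I'll look at an enlarged crop to refine the fit.

Run:
```python
import cv2
a=cv2.imread('pics/w0.png');b=cv2.imread('pics/w1.png')
t=cv2.resize(a[170:295,145:390],None,fx=3,fy=2.4*1.25/1.25,interpolation=cv2.INTER_CUBIC)
t=cv2.resize(a[172:272,145:390],None,fx=3,fy=3,interpolation=cv2.INTER_CUBIC)
u=cv2.resize(b[172:272,255:500],None,fx=3,fy=3,interpolation=cv2.INTER_CUBIC)
cv2.imwrite('pics/crop.png',cv2.vconcat([t,u]))
```

```text
(no output)
```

View pics/crop.png

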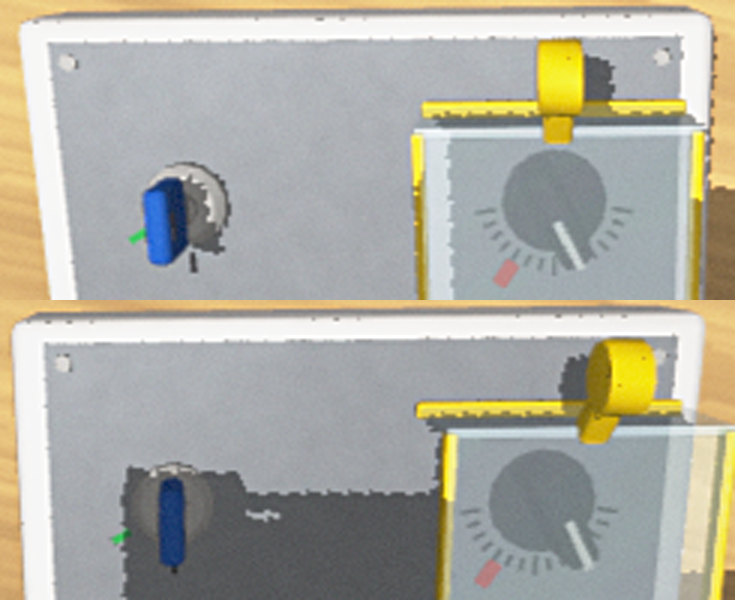

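The crop refines these to: tab w0 (331.7,197.7) and w1 (462.3,197.7); key top w0 (197.3,246) and w1 (312,246); dial disc w0 (329.7,238.7) and w1 (435.7,239.7). The marker sits roughly 34° clockwise and the pointer roughly 25° counter-clockwise of +x.

Run:
```python
from h import *
import pickle
from scipy.optimize import least_squares
V=[v[0] for v in pickle.load(open('v.pkl','rb'))]
C=cam('top')
O=[(0,(-106,70,121),(331.7,197.7)),(1,(-106,70,121),(462.3,197.7)),(0,(-50,-70,90),(197.3,246)),(1,(-50,-70,90),(312,246)),
(0,(-50,70,56),(329.7,238.7)),(1,(-50,70,56),(435.7,239.7)),(0,(47,40,135),(302,352)),(0,(47,100,135),(361,352)),(1,(47,40,135),(422,352))]
f=lambda p:np.concatenate([proj(V[i],Mill(p[:2],p[2]).w(*q))-u for i,q,u in O])
s=least_squares(f,[.6043,.0354,.222],x_scale=[.01,.01,.1],loss='soft_l1');print(V[0][0],s.x,np.degrees(s.x[2]),s.fun.reshape(-1,2).round(1).tolist())
m=Mill(s.x[:2],s.x[2]); np.save('mill.npy',s.x)
R=lambda i,k:ray(V[i],*O[k][2])
print('tab',tri([R(0,0),R(1,1)]),m.w(*O[0][1]));print('key',tri([R(0,2),R(1,3)]),m.w(*O[2][1]));print('dial',tri([R(0,4),R(1,5)]),m.w(*O[4][1]))
for a in (0,30,60,90,110,123):
  b=np.radians(a+10.8); p=m.w(15-123*np.cos(b),70,98+123*np.sin(b)-19); q=robot.ik(p,down(m.th+np.pi)); print(a,None if q is None else np.round(q))
```

```text
369.86976455124983 [0.60486996 0.03753933 0.217575  ] 12.466128949117829 [[0.6, -0.7], [0.1, -0.8], [-0.7, 0.1], [0.0, 0.3], [-0.1, -0.0], [0.3, -1.1], [-1.4, 0.8], [0.1, 0.9], [0.5, 0.8]]
tab [0.48689581 0.08256294 0.19742096] [0.48625867 0.08300758 0.196     ]
key [ 0.571615   -0.04155917  0.16247637] [ 0.57115914 -0.04160345  0.165     ]
dial [0.54183633 0.09542981 0.12975211] [0.5409384  0.09509588 0.131     ]
0 [  33.    6.  -26.    0.  -58. -110.]
30 [  31.    6.  -18.    0.  -66. -109.]
60 [  30.   10.   -9.    0.  -72. -107.]
90 [  28.   16.   -0.    0.  -74. -105.]
110 [  27.   20.    4.    0.  -74. -104.]
123 [  26.   22.    5.    0.  -73. -104.]
```

Run:
```python
from h import *
s=np.load('mill.npy');m=Mill(s[:2],s[2]);Rd=down(m.th+np.pi)
p=m.w(-106,70,102)
robot.goto(p+[0,0,.06],Rd); robot.servo_line(p,speed=.1); robot.move_gripper(0.0)
print('grip',robot.read_grip_width()*88,robot.read_finger_force(),robot.read_t())
ok=11<robot.read_grip_width()*88<18
if ok:
  for a in np.linspace(6,120,20):
    b=np.radians(a+10.8); robot.servo_line(m.w(15-123*np.cos(b),70,98+123*np.sin(b)-19),speed=.09)
    F=robot.read_force(); print(round(a),np.round(F,1),round(robot.read_grip_width()*88,1))
    if np.linalg.norm(F)>60: break
print(robot.read_t()); C=cam('side');im,d=robot.grab_frame('side');save('s2',im[150:350,200:450])
```

```text
grip 13.576519278965396 30.031608939170837 6.3417
6 [ 2.1 -5.4 -1. ] 13.7
12 [ 2.  -6.  -0.5] 14.1
18 [ 1.  -5.5  0.4] 13.8
24 [ 0.8 -5.9  0.8] 13.8
30 [-0.4 -6.3 -0.1] 13.8
36 [-0.7 -5.4  0.6] 13.8
42 [-0.4 -6.2 -0. ] 14.1
48 [-0.5 -6.  -0.1] 14.2
54 [-1.6 -6.6 -0.8] 13.6
60 [-0.9 -5.4 -0.6] 14.2
66 [ 0.2 -5.6 -1.3] 13.9
72 [-1.  -4.2 -0.7] 13.7
78 [-0.7 -3.3 -1.1] 13.7
84 [-0.4 -1.2  0.4] 13.8
90 [-0.6  1.2  1.3] 13.9
96 [-0.8  2.5  3.2] 13.9
102 [-0.   5.3  4.5] 14.0
108 [-0.1  5.2  3.7] 13.8
114 [0.5 7.2 4.6] 13.5
120 [2.4 5.5 3.7] 13.9
12.175
```

Run:
```python
from h import *
import pickle
s=np.load('mill.npy');m=Mill(s[:2],s[2]);Rd=down(m.th+np.pi)
robot.move_gripper(1.0); p=np.array(robot.read_position()); robot.servo_line(p+[0,0,.09],speed=.15)
q=m.w(-70,70,0); q[2]=.33; robot.goto(q,Rd)
C=cam('wrist'); im,d=robot.grab_frame('wrist'); pickle.dump(C,open('v2.pkl','wb'))
print(robot.read_t(),proj(C,m.w(-50,70,56)),proj(C,m.w(-50,70,85)))
a=cv2.resize(im[180:290,250:400],None,fx=4,fy=4,interpolation=cv2.INTER_CUBIC)
im,d=robot.grab_frame('side'); b=cv2.resize(im[150:350,200:450],(200,160)); c=np.zeros((600,600,3),np.uint8); c[:440]=a; c[440:,:200]=b; save('open',c)
```

```text
15.0 [318.35076167 235.32131668] [318.33113906 242.69346981]
```

View pics/open.png

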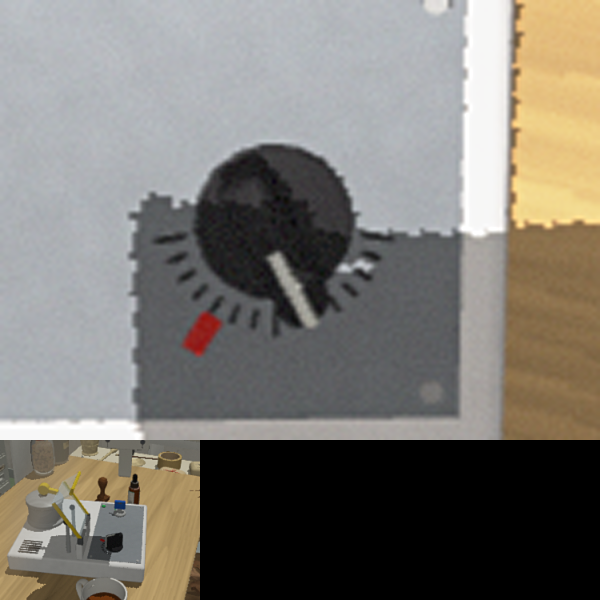

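The cover leans back on its posts and the dial is clear. In the crop, the disc centre is at (275,220). The marker runs from its inner end at (212,317) to its outer end at (191,351). The pointer line on the bar top runs from (273,255) to (313,324).

Run:
```python
from h import *
import pickle
s=np.load('mill.npy');m=Mill(s[:2],s[2]);C=pickle.load(open('v2.pkl','rb'))
def L(cx,cy,z):
    p=atz(C,250+cx/4-.4,180+cy/4-.4,.075+z/1000); return m.R.T@(p[:2]-m.t)*1000
c=np.array([-50,70])
ang=lambda v:np.degrees(np.arctan2(-v[1],v[0]))
print('disc',L(275,220,56))
i,o=L(212,317,55),L(191.5,351.5,55);print('marker',i,o,ang(i-c),ang(o-c),ang((i+o)/2-L(275,220,56)),ang(o-i),np.hypot(*(i-c)))
a,b=L(273,255,85),L(313,324,85);print('ptr',a,b,ang(b-a),ang(b-c),np.hypot(*(b-c)))
```

```text
disc [-50.73588395  69.99918668]
marker [-25.27912522  54.0649455 ] [-16.10299414  48.75267705] 32.80579315293664 32.08031064296536 31.74734405684679 30.06751427010291 29.411691749366597
ptr [-49.37764589  69.55877423] [-32.82615102  78.83624965] -29.271585365382034 -27.226623141811015 19.313735954283707
```

```bash
cat > dial.py <<'E'
from h import *
import pickle
s=np.load('mill.npy');m=Mill(s[:2],s[2])
def turn(a0,a1):
    rad=np.radians; ori=lambda a:down(m.th+np.pi-rad(a)); p=m.w(-50,70,79-19)
    robot.move_gripper(.35)
    robot.goto(p+[0,0,.1],ori(a0)); robot.servo_line(p+[0,0,.001],speed=.12); print('F',np.round(robot.read_force(),1)); robot.move_gripper(0)
    print('grip',robot.read_grip_width()*88,robot.read_finger_force())
    for a in np.linspace(a0,a1,max(2,int(abs(a1-a0)/10)+1))[1:]:
        robot.goto(p+[0,0,.001],ori(a)); print(round(a),np.round(robot.read_force(),1),np.round(robot.read_ft_torque(),2))
    robot.move_gripper(.35); robot.servo_line(p+[0,0,.1],speed=.15)
def look(n):
    q=m.w(-70,70,0); q[2]=.33; robot.move_gripper(1.0); robot.goto(q,down(m.th+np.pi))
    C=cam('wrist'); im,d=robot.grab_frame('wrist'); pickle.dump(C,open('v2.pkl','wb')); save(n,cv2.resize(im[205:285,270:370],None,fx=7,fy=7,interpolation=cv2.INTER_CUBIC)); print(robot.read_t())
E
python3 - <<'E'
from dial import *
turn(-28.5,32); look('d1')
E
```

```text
F [ 0.4 -0.9  0.9]
grip 12.089636925699388 29.994904696941376
-18 [ 2.3 -3.   4.5] [-1.1  -0.66 -0.09]
-8 [ 2.6 -4.3  4.4] [-1.63 -1.06 -0.02]
2 [ 3.5 -5.2  4.4] [-1.96 -1.23 -0.07]
12 [ 3.8 -6.2  3.4] [-2.24 -1.36 -0.05]
22 [ 3.7 -6.6  3.8] [-2.6  -1.46 -0.08]
32 [ 4.2 -7.   3.7] [-2.85 -1.48 -0.05]
22.95
```

View pics/d1.png

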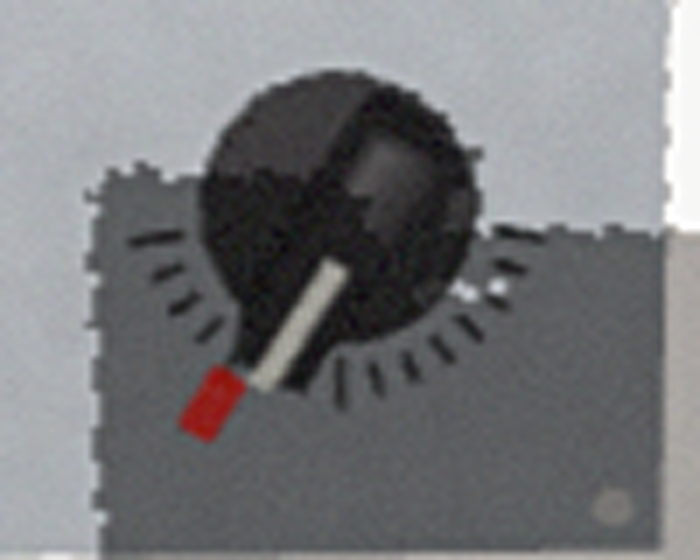

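The dial turned. In the d1 crop the pointer runs from (337,265) to (262,386), and the marker from its inner end at (230,375) to its outer end at (195,434).

Run:
```python
from dial import *
C=pickle.load(open('v2.pkl','rb'))
def L(cx,cy,z):
    p=atz(C,270+cx/7-.43,205+cy/7-.43,.075+z/1000); return m.R.T@(p[:2]-m.t)*1000
ang=lambda v:np.degrees(np.arctan2(-v[1],v[0]))
k=L(340,208,56);i,o=L(230,375,55),L(195,434,55);a,b=L(337,265,85),L(262,386,85);print(k,i,o,a,b)
for c in (k,[-50,70]): print('marker',ang(i-c),ang(o-c),'ptr',ang(b-a),ang(b-c),np.hypot(*(b-c)))
print(ang(o-i))
```

```text
[-50.34640256  70.03797163] [-25.30343469  54.08693547] [-16.34060143  48.88622872] [-49.55713008  69.65837853] [-32.97663575  59.67593426]
marker 32.494964663989975 31.881775659094817 ptr 31.05044325435779 30.818439880846668 20.225741454993496
marker 32.795433412422604 32.09910870283143 ptr 31.05044325435779 31.23532365332128 19.909326046531543
30.124559088282755
```

Run:
```python
from dial import *
ori=lambda a:down(m.th+np.pi-np.radians(a)); p=m.w(-50,-70,81-19)
assert all(robot.ik(p,ori(a)) is not None for a in (0,20,40,62))
robot.move_gripper(.4); robot.goto(p+[0,0,.1],ori(0)); robot.servo_line(p,speed=.12); print('F',np.round(robot.read_force(),1)); robot.move_gripper(0)
print('grip',robot.read_grip_width()*88,robot.read_finger_force(),np.round(robot.read_ft_torque(),2))
for a in [10,20,30,40,50,55,56,57,58,59,60,61]:
    robot.goto(p,ori(a)); F=robot.read_force();T=robot.read_ft_torque(); print(a,np.round(F,1),np.round(T,2),np.round(robot.read_qpos()[5],1),round(robot.read_grip_width()*88,1))
    if np.linalg.norm(F)>50: break
robot.dwell(.8); print(np.round(robot.read_ft_torque(),2))
robot.move_gripper(.6); robot.dwell(.3); robot.servo_line(p+[0,0,.12],speed=.15); print(robot.read_t())
```

```text
F [ 0.9 -0.5  0.7]
grip 8.65895126502904 40.003120601177216 [-1.61 -0.07  0.  ]
10 [-0.8 -4.   4.2] [-1.71  0.05 -0.02] -102.7 9.0
20 [-1.4 -3.8  4.8] [-1.46  0.21  0.08] -112.5 8.5
30 [-0.6 -2.9  4. ] [-1.12  0.24  0.08] -122.5 8.7
40 [-1.  -1.8  4.7] [-0.84  0.26  0.08] -132.5 8.5
50 [-0.7 -0.5  4.5] [-0.59  0.13  0.1 ] -142.5 9.1
55 [ 0.5 -0.3  5.5] [-0.39  0.1   0.09] -147.5 9.0
56 [ 0.1 -0.2  5.1] [-0.41  0.06  0.1 ] -148.5 9.0
57 [ 0.3 -1.   6.4] [-0.33  0.02  0.11] -149.5 8.9
58 [-1.1 -0.6  5. ] [-0.34  0.08  0.28] -150.5 9.1
59 [-0.6 -0.8  6.1] [-0.36  0.11  0.52] -151.5 8.9
60 [-0.4 -1.2  4.5] [-0.4   0.05  0.57] -152.5 9.4
61 [ 0.2 -1.1  5.9] [-0.31  0.11  0.64] -153.5 9.3
[-0.31  0.09  0.59]
32.3583
```

The torque rose sharply from 57°, so the key reached its stop and was held there. I'll check the final scene next.

Run:
```python
from dial import *
robot.move_gripper(1.0)
q=m.w(-70,0,0); q[2]=.36; robot.goto(q,down(m.th+np.pi))
im,_=robot.grab_frame('wrist'); a=cv2.resize(im[170:290,190:440],None,fx=3,fy=3,interpolation=cv2.INTER_CUBIC)
im,_=robot.grab_frame('side'); b=im[200:400,200:450]; c=np.zeros((560,750,3),np.uint8); c[:360]=a; c[360:,:250]=b
im,_=robot.grab_frame('top'); c[360:,260:560]=im[150:350,150:450]; save('fin',c); print(robot.read_t(),robot.read_force())
```

```text
34.1833 [ 0.45428416  0.28910558 -0.51861817]
```

View pics/fin.png

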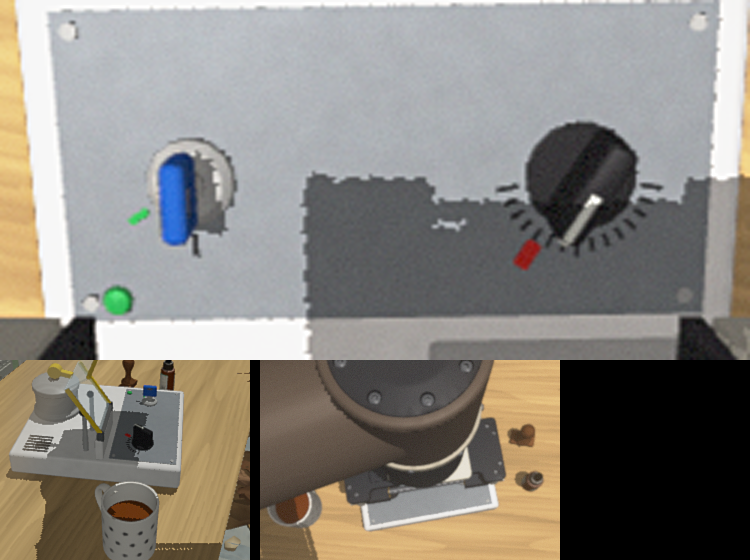

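The key, at (178,197), is back at rest along x, and the green lamp is lit. The cover is still propped, the pointer lines up with the marker, and the mug, stamp and dropper stand where they were.

```bash
python3 -c "
from rig import robot
print(robot.job_done())"
```

```text
the job is handed in; nothing more can be done
None
```

The job is handed in at about 34 s: the cover is propped open, the dial reads within about 1° of the red marker, and the key was held at its start stop and sprang back to rest.

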